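# Latch the roller bay gate

### The job

The little gate of the roller bay has been left ajar. Lift its latch bar by the knob, swing the gate in until the bar is over the striker, feel for the slot behind it and let the bar drop fully down into it so that the gate stays latched; then let go. Be gentle: do not slam or force the bar against the bracket, and leave the loose things beside the bay where they are.

Things in the scene. Friction and masses are not known exactly. Their poses are not given: they have to be found in the camera images.
- frame: Roller bay: open-topped low box of brown wood with grey steel posts, 220 deep x 320 wide x 100 high (hinge post 130), fixed to the table, two dark steel rollers in it. Origin: on the table, in the plane of the shut gate, midway across the bay's front. x points into the bay, y to its left along the front, z up. The gate's vertical hinge line is at x = 0, y = +130 mm.
- slot (a point): Nominal middle of the keeper's slot, 125 mm up; axes as the frame's. Keeper: bright steel notched bracket on the right post, 20 mm wide in y. Along x: striker block 24 thick in front, slot 12 wide (floor 13 mm below this point), back block 36 thick; both tops level, 10 mm above this point. The keeper is set up to 12 mm off this point in x, unmeasured: feel for the slot, e.g. by sliding the bar over the tops.
- buffer_face (a point): Nominal front face of the sprung rubber buffer (24 mm round, 65 mm below the slot), on the frame; it shifts with the keeper. It meets the gate's back about 7 mm (at the bar's tip) before the bar is mid-slot and pushes the gate outward: 2 N at first touch, 3.5 N at mid-slot, 0.25 N more for each mm beyond. When latched it holds the bar against the striker's back.
- gate (a joint): Gate angle, rad: 0 = bar at the slot's nominal middle; grows as the free end swings out (frame -x); limits -0.09, 0.9. Latched it rests between -0.04 and 0.055 according to the keeper; with the bar down in front of the striker it stays above 0.08. Grey-framed plywood leaf 226 wide, 16 thick, top 101 mm up, about 0.9 kg with latch; slight hinge friction. Starts ajar.
- bar (a joint): Angle of the latch bar on the gate, rad: 0 = level, down on its rest, which is also its place when latched; grows as its free end is lifted; upper stop 0.45. It falls by its own weight. Lying on top of the striker or back block it stands at about 0.12; lift it past 0.14 to pass over the striker.
- bar_pivot (a point): Latch bar with its knob: flat bright steel bar 8 thick, 16 high along the top of the gate, about 0.23 kg. This point is its pivot, 110 mm from the hinge line along the gate, 125 mm up. At bar angle 0, y points along the gate to the hinge, z up, x through the gate into the bay. The tip is 175 mm from the pivot (-y), past the gate's free edge.
- knob (a point): Grip point of the latch knob: round dark steel stub, 22 diameter, 44 long, standing out in front of the bar along bar_pivot's -x. The point is on its axis, mid-length, 46 mm before the bar's mid-plane and 90 mm from the pivot, 125 mm up with the bar down. It can be pinched from above with the fingers on its two sides along the gate, and turns between the pads as the bar pivots.
- core: Bystander: cardboard winding core standing on end, 72 diameter, 110 high; origin at the underside centre. Leave alone.
- stockbox: Bystander: small open wooden box 110 x 90 x 70 high; origin at the underside centre. Leave alone.
- endcap: Bystander: dark steel disc 64 diameter, 30 high; origin at the underside centre. Leave alone.

How it is judged (in metres and radians):
On the way:
1. the latch bar is lifted while the gate is still ajar (value of joint bar above 0.1 rad and value of joint gate above 0.07 rad), for 0.2 s.
At the end, for the whole second after the job is handed in: The gate is shut (angle below 0.066 rad, which it can keep only with the bar behind the striker), the latch bar is down (below 0.03 rad), both at rest, and the core still stands (value of joint gate below 0.066 rad and value of joint bar below 0.03 rad and velocity of joint bar between -0.1 and 0.1 rad/s and angle between core's own z axis and vertical below 0.1 rad); the robot touches nothing.
It fails at once if the latch bar is pressed or knocked against the bay's keeper (striker or back block) with more than 20 N (contact force between bar and frame above 20 N).
It fails at once if the cardboard core is moved by more than 20 mm (distance of core from where it was at the start of the episode above 0.02 m).
It fails at once if the wooden box is moved by more than 20 mm (distance of stockbox from where it was at the start of the episode above 0.02 m).
It fails at once if the steel disc is moved by more than 20 mm (distance of endcap from where it was at the start of the episode above 0.02 m).
It also fails if it takes over 58 s, if anything falls off the work surface, if the arm or the gripper's body presses on something with over 40 N, if the wrist force passes 120 N, or if a joint passes its speed limit or range.

### The arm

A 6-joint arm with a two-finger parallel gripper is mounted at the origin on the work surface. World frame = base frame: x ahead of the robot, y to its left, z up, the work surface at z = 0. Lengths are in mm, angles in degrees, forces in N, time in s.
With the tool pointing down it reaches from about 275 to 825 mm from the base axis. Payload 4.9 kg.
Tool frame: the origin (TCP) lies midway between the tips of the shut fingers; the grasp point (between the pads) lies 19 mm behind it; y points along the fingers, z is the direction in which the jaws open and shut, and the axes are right-handed (so a half turn about y gives the same grasp; the last joint's range is limited). The gripper opens to 85 mm and grips with 20 to 120 N. Pads are 22 mm wide; open, the fingers measure 114 mm over their backs; the gripper's body (76 mm by 85 mm) begins 54 mm behind the grasp point. The pads swing forward as they close: fully open they stand 13 mm farther back than shut.
Start: joints at [60.264, 18.69, -11.035, 60.275, 0, 82.311], TCP at [206.452, 509.8, 231.281] pointing down, gripper open.
Joint ranges: [-152.03, 152.03], [-55.5, 102.48], [-74.3, 77.21], [-110.64, 120.58], [-84.22, 78.4], [-180, 180]. Speed limits (degrees/s): [147.25, 147.25, 180, 180, 180, 180].

### API

Orientations are given as a 3x3 rotation matrix whose columns are the frame's x, y, z axes.
In Python, from bench import ctrl gives the robot as it stands. Calls block until the motion is done:
- ctrl.goto(position, orientation): joint-space move of the TCP to a pose.
- ctrl.line_to(position, rotation=None, v=150, max_force=None): straight line of the TCP; rotation=None keeps the orientation; v is the mean speed in mm/s. With max_force (N) it stops when the force on the tool has changed by that much, and returns True; else False.
- ctrl.move_j(angles): joint-space move.
- ctrl.set_gripper(opening): opening from 0.0 (shut) to 1.0 (fully open); the grip force is fixed at half the most; returns when the fingers have stopped.
- ctrl.wait(seconds).
- ctrl.inverse_kinematics(position, orientation): joint angles nearest the present ones, or None.
- ctrl.sense(): the state.
- ctrl.capture(name): name is "scene" or "top" or "wrist"; returns (picture, depth): 420x560x3 uint8, red, green, blue; 420x560 float32, mm along the optical axis (not along the pixel's ray), 0 where there is no reading.
- ctrl.camera_model(name): a dict with "mtx" (3x3 intrinsics, pixels), "distortion" ([k1, k2, p1, p2, k3] as OpenCV has them; the pictures are not rectified), "eye" and "orientation" of the camera in the world; the wrist camera has in their place "T_tool_cam" (4x4, takes a point from camera to tool coordinates, whose origin is the TCP and whose axes are the tool frame's). Camera axes: x right, y down, z forward; pixel columns grow to the right and rows downward; lengths in mm; the calibration is good to about 2 mm. A picture is of the moment at which its call begins: read the wrist's pose just before it. camera_model takes no time and is no camera call.
A pose or a line that the arm cannot do raises ctrl.MotionError and nothing moves.
- ctrl.close_job(): hands the job in, once; it reports no verdict.
Trained networks look in the newest picture that a camera, given by its name, has taken for a name from the list of things; names that differ only in an ending like _2 or _b are one class to them, and where a whole thing is asked for, a point or a joint stands for the part that bears it (a point fixed in the world has none). Each returns a list of dicts, best first, with "p" (0 to 1); they miss things now and then, are a little off and sometimes report something else, mostly with a low value. They report only what shows in the picture. A call takes as long as a camera call.
- ctrl.recognise(camera, thing): "point" ([column, row] in pixels, amid what is visible of it).
- ctrl.spot_point(camera, thing): "point" ([column, row] in pixels: a listed point, or the origin of a listed thing).
The state is a dict: "clock": time; "joints": joint angles; "joint_vel": joint speeds; "effort": joint torques, N m; "eef_pos": TCP position; "tool_rot": TCP orientation; "wrist_force": force on the tool from outside, world axes, zero at the start; "moment": the same for the moment, N m; "opening": opening from 0.0 (shut) to 1.0 (fully open).
Only numpy, scipy, OpenCV 4.12 (cv2) and the standard library are available. Lean on these libraries where they do the work, as an engineer would, in place of code of your own. Each camera call takes 0.05 s, during which the arm holds its last target.

## Working session

There is one attempt and no reset: what is moved stays moved. The work goes in short steps, each a Python script; the robot and the scene stay as the last script left them, time stands still between calls to the robot, and variables do not carry over. Pictures are saved under pics/ and viewed, and the job is handed in when it is done.

```bash
ls; mkdir -p pics; cat > h.py <<'E'
import numpy as np, cv2
from bench import ctrl
def save(n,pic): cv2.imwrite(f'pics/{n}.png',cv2.cvtColor(pic,cv2.COLOR_RGB2BGR))
def ray(cam,px):
    m=ctrl.camera_model(cam)
    p=cv2.undistortPoints(np.array([[px]],float),np.array(m['mtx'],float),np.array(m['distortion'],float))[0,0]
    return np.array([p[0],p[1],1.0]),m
def campose(cam,m,s=None):
    if 'eye' in m: return np.array(m['orientation'],float),np.array(m['eye'],float)
    s=s or ctrl.sense(); R=np.array(s['tool_rot']);T=np.array(m['T_tool_cam'])
    return R@T[:3,:3],R@T[:3,3]+np.array(s['eef_pos'])
def at_z(cam,px,z,s=None):
    d,m=ray(cam,px);R,e=campose(cam,m,s);w=R@d
    return e+w*(z-e[2])/w[2]
def at_d(cam,px,depth,s=None):
    d,m=ray(cam,px);R,e=campose(cam,m,s)
    c,r=int(round(px[0])),int(round(px[1]))
    p=depth[max(r-1,0):r+2,max(c-1,0):c+2];p=p[p>0]
    return e+R@d*np.median(p) if len(p) else None
E
python3 - <<'E'
from h import *
print(ctrl.sense())
for c in ['scene','top','wrist']:
    pic,d=ctrl.capture(c); save('a_'+c,pic); np.save('pics/a_%s.npy'%c,d)
    if c!='wrist':
        for t in ['frame','slot','bar_pivot','knob','core','stockbox','endcap','buffer_face']:
            r=ctrl.spot_point(c,t)
            for q in r[:2]: print(c,t,q,at_d(c,q['point'],d), at_z(c,q['point'],125))
print(ctrl.sense()['clock'])
E
```

```text
pics
{'clock': 0.0, 'joints': array([ 6.02634401e+01,  1.87331954e+01, -1.10903290e+01,  6.02752677e+01,
       -2.52223539e-03,  8.23111644e+01]), 'joint_vel': array([-0.06494694,  0.09718312,  0.07819467, -0.01554983,  0.11192258,
        0.00475015]), 'effort': array([-5.98425540e-04, -4.43394864e+01,  2.62439060e+01,  1.55486172e-02,
       -3.94118001e-05,  1.31274584e-05]), 'eef_pos': array([206.17093987, 509.27713315, 230.50328899]), 'tool_rot': array([[ 9.26871443e-01, -8.17024329e-04,  3.75378023e-01],
       [-3.75378866e-01, -1.51902511e-03,  9.26870217e-01],
       [-1.87066876e-04, -9.99998513e-01, -1.71463466e-03]]), 'wrist_force': array([ 1.1351981 , -0.59189635, -0.12039679]), 'moment': array([-0.04634891, -0.0015005 ,  0.00095244]), 'opening': 1.0005926492972328}
scene frame {'point': [339.0, 244.8], 'p': 0.62} [ 6.73118922e+02  7.65087872e+01 -3.96810202e-01] [736.24195499  15.87488194 125.        ]
scene bar_pivot {'point': [347.8, 200.8], 'p': 0.69} [649.72531242  97.00327848 135.42594253] [643.11986425 103.31902052 125.        ]
scene bar_pivot {'point': [298.0, 
[... 1151 characters left out ...]
5.94552221 125.        ]
top knob {'point': [237.0, 209.4], 'p': 0.94} [562.57165564  29.84993996 135.45447385] [564.76190302  30.55453166 125.        ]
top core {'point': [371.4, 228.4], 'p': 0.69} [ 535.27962248 -284.18078002  100.10995009] [ 531.04751556 -276.89903324  125.        ]
top stockbox {'point': [389.5, 278.7], 'p': 0.57} [ 422.30980768 -355.51729198    9.75057633] [ 417.97098986 -316.46211962  125.        ]
top endcap {'point': [364.6, 176.4], 'p': 0.88} [ 683.46576959 -289.52634365   31.58397751] [ 654.12175738 -263.64629166  125.        ]
top buffer_face {'point': [260.4, 173.8], 'p': 0.95} [689.17876791 -18.45165661   0.8466497 ] [650.67979058 -19.53801153 125.        ]
0.95
```

View pics/a_top.png

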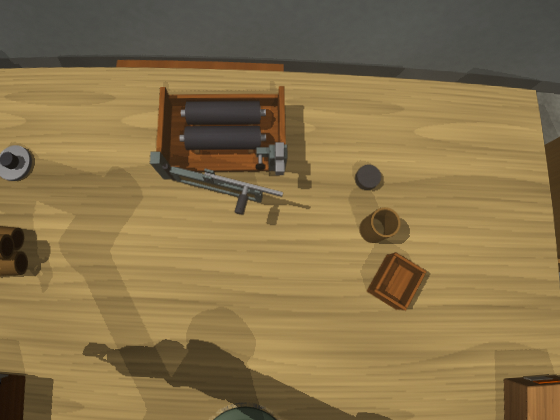

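View pics/a_scene.png

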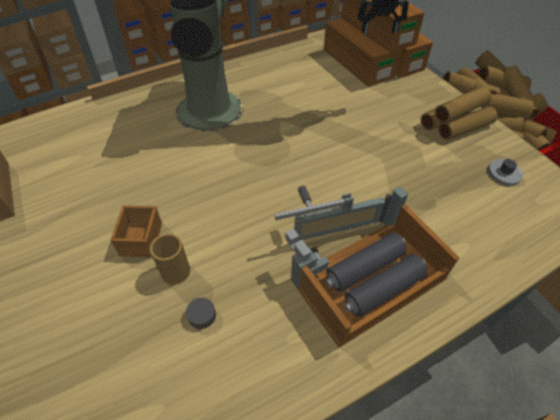

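```bash
python3 - <<'E'
from h import *
d=np.load('pics/a_top.npy')
for n,p,z in [('hinge post',(155,158),130),('slot',(276.6,164.8),125),('slotZ135',(276.6,164.8),135),('backR',(282,90),100),('backL',(163,92),100),('frontR',(282,172),100),('tip',(282,194),133),('barstart',(206,174),133),('knobfoot',(245,187),136),('knobend',(238,212),136),('core',(386,218),110)]:
    print(n,at_z('top',p,z).round(1),at_d('top',p,d))
im=cv2.imread('pics/a_top.png')[70:230,140:310]
cv2.imwrite('pics/b.png',cv2.resize(im,None,fx=3.7,fy=3.7,interpolation=cv2.INTER_CUBIC))
print(ctrl.camera_model('wrist'), ctrl.camera_model('top'))
E
```

```text
hinge post [679.1 226.4 130. ] [679.43884337 226.6774069  129.05307316]
slot [674.  -56.5 125. ] [670.48800782 -56.10246037 135.26614627]
slotZ135 [670.6 -56.1 135. ] [670.48800782 -56.10246037 135.26614627]
backR [881.3 -66.  100. ] [880.80206984 -65.92306676 100.950837  ]
backL [864.9 232.8 100. ] [865.11994475 232.96341368  99.6080482 ]
frontR [664.9 -70.7 100. ] [656.72481637 -69.39550045 125.61797121]
tip [602.3 -70.2 133. ] [603.05322735 -70.35031022 129.92664753]
barstart [643.3 104.7 133. ] [642.9146732  104.47113035 134.3214446 ]
knobfoot [614.8  14.1 136. ] [616.11513674  14.35405578 131.33206744]
knobend [556.6  27.3 136. ] [557.00761406  27.44162505 134.02122273]
core [ 559.4 -316.9  110. ] [ 571.30038939 -336.77672436   50.33980963]
{'mtx': array([[369.74093919,   0.        , 281.0609886 ],
       [  0.        , 369.74093919, 211.73581572],
       [  0.        ,   0.        ,   1.        ]]), 'distortion': array([0.02841214, 0.        , 0.        , 0.        , 0.        ]), 'T_tool_cam': array([[-4.43634985e-04,  9.51777598e-01,  3.06788537e-01,
        -7.81590359e+01],
       [ 3.76688258e-04, -3.06788387e-01,  9.51777676e-01,
        -1.41897058e+02],
       [ 9.99999831e-01,  5.37805515e-04, -2.22421384e-04,
         5.32694552e-01],
       [ 0.00000000e+00,  0.00000000e+00,  0.00000000e+00,
         1.00000000e+00]])} {'mtx': array([[384.83460247,   0.        , 273.23491532],
       [  0.        , 384.83460247, 214.8059307 ],
       [  0.        ,   0.        ,   1.        ]]), 'distortion': array([-0.10206974,  0.        ,  0.        ,  0.        ,  0.        ]), 'eye': array([385.8146418 , -27.0119129 , 979.14984702]), 'orientation': array([[ 0.02711075, -0.98056713,  0.1943016 ],
       [-0.99903992, -0.03326934, -0.02850256],
       [ 0.03441296, -0.19334233, -0.98052766]])}
```

View pics/b.png

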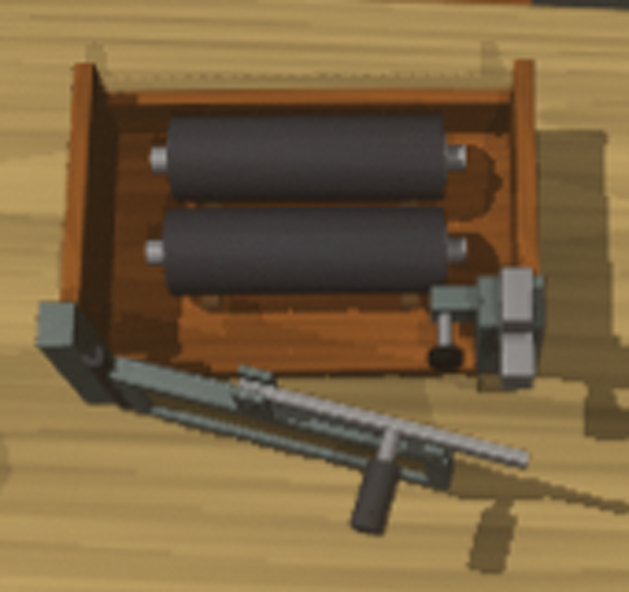

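View pics/a_wrist.png

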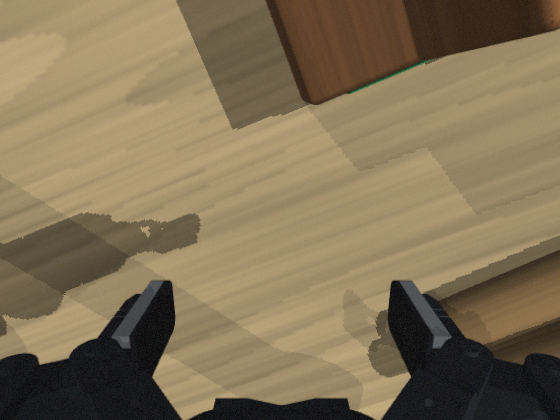

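```bash
cat >> h.py <<'E'
def Rg(zd):
    z=np.array([zd[0],zd[1],0.]);z/=np.linalg.norm(z);y=np.array([0,0,-1.]);return np.column_stack([np.cross(y,z),y,z])
E
python3 - <<'E'
from h import *
R=Rg((0.228,0.974))
ctrl.goto([590,0,270],R)
s=ctrl.sense(); pic,d=ctrl.capture('wrist'); save('c_wrist',pic); np.save('pics/c_wrist.npy',d)
np.savez('pics/c_s.npz',p=s['eef_pos'],R=s['tool_rot'])
for t in ['slot','bar_pivot','knob','frame','buffer_face']:
    for q in ctrl.spot_point('wrist',t)[:2]: print(t,q,at_d('wrist',q['point'],d,s), at_z('wrist',q['point'],125,s))
print(s)
E
```

```text
slot {'point': [237.6, 302.4], 'p': 0.88} [671.78729262 -55.7603459  134.40021022] [677.1349769  -58.29547412 125.        ]
bar_pivot {'point': [409.3, 229.0], 'p': 0.95} [634.69605535  93.03112942 142.14509475] [642.37211485  97.73234728 125.        ]
knob {'point': [306.5, 175.1], 'p': 0.81} [576.52592708  24.35741137 135.19402398] [578.83202219  24.55217778 125.        ]
frame {'point': [362.6, 218.8], 'p': 0.58} [634.51761553  65.48113389 100.17090223] [624.91246829  61.78429516 125.        ]
buffer_face {'point': [282.8, 262.3], 'p': 0.78} [699.6407391  -22.04829011  15.44475752] [648.32001542 -10.68463739 125.        ]
{'clock': 3.2333, 'joints': array([-7.08372495e+00,  2.18015827e+01, -7.84165935e-01,  6.74277381e+01,
        1.50169739e-02,  6.01632386e+00]), 'joint_vel': array([ 0.25720925, -0.01183116,  0.05845965,  0.07835972, -0.19208135,
       -0.13737433]), 'effort': array([-4.02318696e-01, -4.81206286e+01,  2.72760683e+01, -7.49862345e-03,
       -1.59979379e-02, -5.43811657e-04]), 'eef_pos': array([589.84578188,   0.94725877, 269.95592348]), 'tool_rot': array([[ 9.73975741e-01, -2.01270402e-04,  2.26652191e-01],
       [-2.26652129e-01,  2.89123094e-04,  9.73975733e-01],
       [-2.61562870e-04, -9.99999938e-01,  2.35980514e-04]]), 'wrist_force': array([-0.57448766,  0.43095652, -0.45661907]), 'moment': array([ 0.00954664,  0.03552352, -0.07472072]), 'opening': 0.9981968802236189}
```

View pics/c_wrist.png

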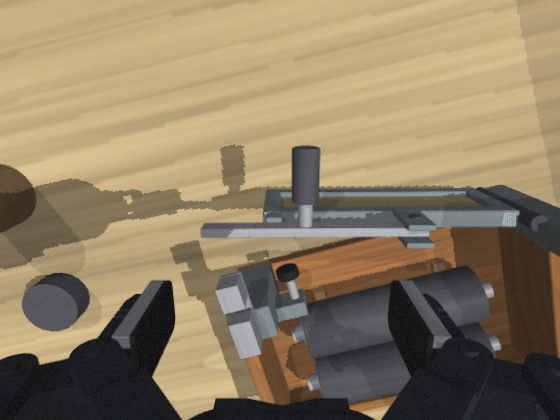

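```bash
python3 - <<'E'
from h import *
im=cv2.imread('pics/c_wrist.png')
cv2.imwrite('pics/d.png',cv2.resize(im[255:370,190:320],None,fx=5,fy=5,interpolation=cv2.INTER_CUBIC))
cv2.imwrite('pics/e.png',cv2.resize(im[135:260,190:450],None,fx=3,fy=3,interpolation=cv2.INTER_CUBIC))
E
```

```text
(no output)
```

View pics/d.png

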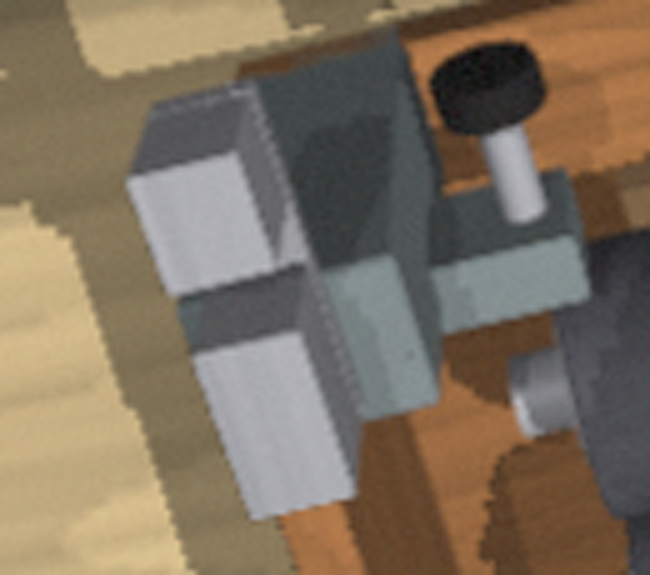

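View pics/e.png

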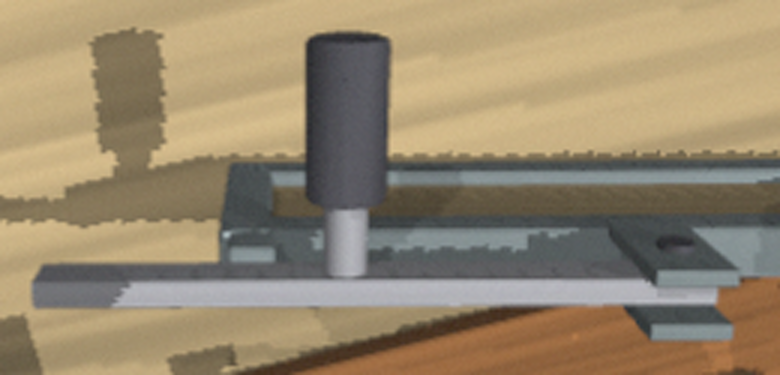

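```bash
python3 - <<'E'
from h import *
z=np.load('pics/c_s.npz'); s={'eef_pos':z['p'],'tool_rot':z['R']}
P={}
for n,(a,b) in dict(sFL=(128,180),sFR=(238,153),sRL=(178,297),sRR=(275,268),bFL=(195,352),bFR=(302,330),bRL=(253,520),bRR=(357,493)).items():
    P[n]=at_z('wrist',(190+a/5,255+b/5),135,s); print(n,P[n].round(1))
for n,(a,b,h) in dict(tip=(34,293,133),barend=(715,296,133),knobfront=(347,38,136),knobback=(347,205,136),pl=(305,120,125),pr=(388,120,125),stubbase=(346,276,131)).items():
    P[n]=at_z('wrist',(190+a/3,135+b/3),h,s); print(n,P[n].round(1))
d=lambda a,b:np.linalg.norm(P[a]-P[b])
print('striker',d('sFL','sRL'),'slot',d('sRL','bFL'),'back',d('bFL','bRL'),d('bFR','bRR'),'wid',d('sFL','sFR'),d('bFL','bFR'),d('bRL','bRR'),'bar',d('tip','barend'))
ax=(P['bRL']-P['bFL'])+(P['bRR']-P['bFR']); print('frame x dir',ax/np.linalg.norm(ax), (P['bRL']-P['sFL'])/d('bRL','sFL'))
u=P['tip']-P['barend'];u/=np.linalg.norm(u);print('bar dir',u)
# slot mid
ctr=(P['bFL']+P['bFR'])/2; print('slot mid', ctr-6*ax/np.linalg.norm(ax))
E
```

```text
sFL [656.7 -70.8 135. ]
sFR [656.  -51.4 135. ]
sRL [680.4 -68.7 135. ]
sRR [678.7 -51.  135. ]
bFL [691.7 -68.8 135. ]
bFR [691.7 -49.6 135. ]
bRL [727.8 -67.9 135. ]
bRR [726.5 -48.4 135. ]
tip [604.1 -67.9 133. ]
barend [646.2 109.8 133. ]
knobfront [555.9  28.  136. ]
knobback [598.1  19.1 136. ]
pl [576.1  13.2 125. ]
pr [581.   34.4 125. ]
stubbase [619.1  14.7 131. ]
striker 23.872571983442416 slot 11.27016010071173 back 36.09522998319275 34.810253767566444 wid 19.380112776328986 19.221563343576715 19.604519006066443 bar 182.66310115245773
frame x dir [0.99959564 0.02843497 0.        ] [0.99919475 0.04012292 0.        ]
bar dir [-2.30416168e-01 -9.73092179e-01 -3.11192674e-16]
slot mid [685.6926165  -59.33980526 135.        ]
```

```bash
cat >> h.py <<'E'
H=np.array([669.8,209.4]); L=200.5; PH0=0.2325; PHS=-0.0591
def K(phi,z,dl=0.):
    u=np.array([-np.sin(phi),-np.cos(phi)]);n=np.array([np.cos(phi),-np.sin(phi)])
    p=H+(L+dl)*u-46*n
    return np.array([p[0],p[1],z]),Rg(-u)
def gz(b): # TCP z and dl for bar angle b
    return 106+90*np.sin(b), -90*(1-np.cos(b))
def W():
    F=[]
    for _ in range(4):
        F.append(ctrl.sense()['wrist_force']); ctrl.wait(0.03)
    return np.mean(F,0)
E
python3 - <<'E'
from h import *
p,R=K(PH0,106); print(p)
ctrl.goto([p[0],p[1],190],R)
print(ctrl.line_to(p,R,v=60,max_force=8), ctrl.sense()['eef_pos'])
s=ctrl.sense(); pic,d=ctrl.capture('wrist'); save('f_wrist',pic)
w0=W(); ctrl.set_gripper(0.0); ctrl.wait(0.3); s=ctrl.sense()
print(w0,W(),s['opening'],s['opening']*85,s['eef_pos'],s['clock'])
pic,d=ctrl.capture('wrist'); save('g_wrist',pic)
E
```

```text
[578.84030278  24.89367631 106.        ]
False [579.17523479  24.87842346 106.42876156]
[0.31363289 0.03551127 0.37423787] [-3.00174725 -4.44881101  3.38051888] 0.23183507940967005 19.705981749821955 [578.34179039  23.34980904 106.25707622] 6.6167
```

View pics/g_wrist.png

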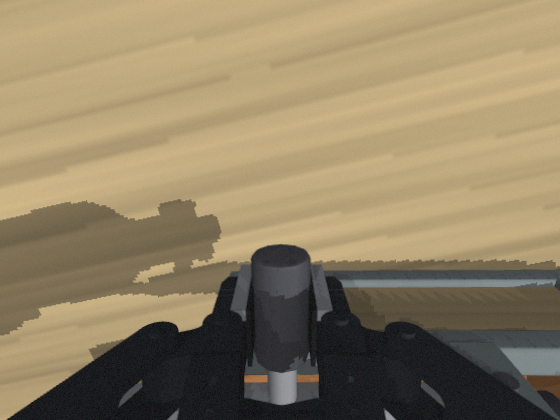

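```bash
sed -i 's/L=200.5/L=202.0/' h.py; python3 - <<'E'
from h import *
for b in (0.1,0.2):
    z,dl=gz(b); p,R=K(PH0,z,dl); print(ctrl.line_to(p,R,v=40,max_force=15))
ctrl.wait(0.4); s=ctrl.sense(); print(s['eef_pos'],p,W(),s['clock'])
# swing to just before the striker region
phs=PHS+np.array([0.2,0.15,0.12])
for ph in phs:
    p,R=K(ph,z,dl); print(ph,ctrl.line_to(p,R,v=60,max_force=12),W(),ctrl.sense()['eef_pos']-p)
s=ctrl.sense();print(s['opening'],s['clock'])
pic,d=ctrl.capture('wrist'); save('h_wrist',pic)
pic,d=ctrl.capture('top'); save('h_top',pic[70:230,140:310].repeat(3,0).repeat(3,1))
E
```

```text
False
False
[578.8873895   24.67828899 124.46839807] [578.90804545  25.17977355 123.88023977] [-3.83102334 -4.44450099 -1.52556512] 7.95
0.14090000000000003 False [-2.29421328 -5.134671   -1.27484516] [-0.11261159 -0.25093454  0.37624349]
0.0909 False [-2.36971425 -4.47242989 -1.01779307] [-0.23454535 -0.13122051  0.24747754]
0.060899999999999996 False [-2.41377214 -5.15946933  0.12504031] [-0.27061257 -0.04128567  0.2252796 ]
0.23409522185265905 9.525
```

View pics/h_top.png

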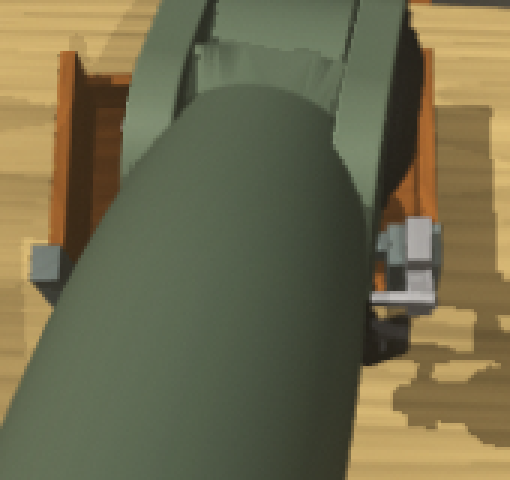

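View pics/h_wrist.png

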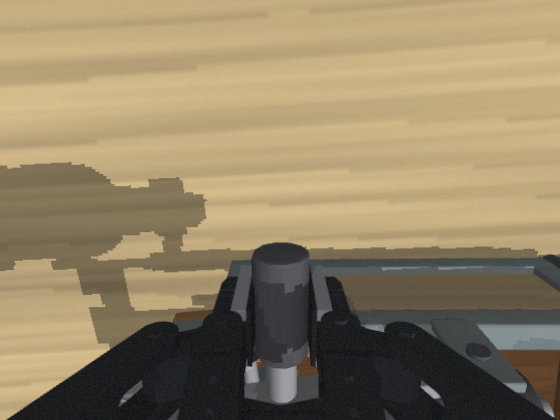

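```bash
cat >> h.py <<'E'
def phi_act(s=None):
    s=s or ctrl.sense(); q=s['eef_pos'][:2]-H  # angle of knob grip about H
    # K-H = -L*(sin,cos) -46*(cos,-sin)
    return np.arctan2(-q[0],-q[1])-np.arctan2(46,L)
E
python3 - <<'E'
from h import *
for ph in PHS+np.array([0.09,0.06,0.03,0.0]):
    z,dl=gz(0.2); p,R=K(ph,z,dl); print(round(ph,3),ctrl.line_to(p,R,v=40,max_force=12),W().round(2),(ctrl.sense()['eef_pos']-p).round(2),round(phi_act(),4))
pic,d=ctrl.capture('top'); save('i_top',pic[70:230,140:310].repeat(3,0).repeat(3,1))
z,dl=gz(0.07); p,R=K(PHS,z,dl)
print(ctrl.line_to(p,R,v=20,max_force=5)); s=ctrl.sense()
print(s['eef_pos']-p,(s['eef_pos'][2]-106)/90,phi_act(),W(),s['clock'])
pic,d=ctrl.capture('top'); save('j_top',pic[70:230,140:310].repeat(3,0).repeat(3,1))
E
```

```text
0.031 False [-1.62 -4.53 -0.3 ] [-0.21 -0.02  0.18] 0.0338
0.001 False [-1.77 -4.39 -0.42] [-0.18  0.04  0.09] 0.0037
-0.029 False [-1.49 -3.96 -0.6 ] [-0.06  0.08  0.04] -0.0268
-0.059 False [-4.16 -3.93 -0.17] [-1.1   0.26 -0.33] -0.0517
True
[-1.98613901  1.65336724  9.00262659] 0.16997203171533767 -0.0480165624994176 [-2.87182323 -0.78378228  4.62955795] 11.7083
```

View pics/j_top.png

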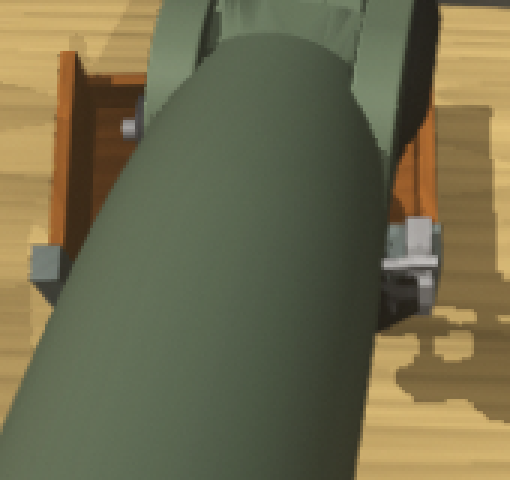

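```bash
python3 - <<'E'
from h import *
z,dl=gz(0.2); p,R=K(PHS,z,dl); ctrl.line_to(p,R,v=30,max_force=15)
cmd=PHS-0.006
for i in range(4):
    p,R=K(cmd,z,dl); r=ctrl.line_to(p,R,v=30,max_force=12); ctrl.wait(.1); a=phi_act()
    print(round(cmd,4),r,round(a,4),W().round(2),(ctrl.sense()['eef_pos']-p).round(2))
    if abs(a-PHS)<0.0025: break
    cmd+=np.clip(PHS-a,-0.01,0.01)
np.save('cmd.npy',cmd)
for b in (0.16,0.12,0.08):
    z,dl=gz(b); p,R=K(cmd,z,dl)
    r=ctrl.line_to(p,R,v=25,max_force=10); ctrl.wait(.1); s=ctrl.sense()
    print(b,r,(s['eef_pos']-p).round(2),round((s['eef_pos'][2]-106.2)/90,3),round(phi_act(),4),W().round(2),s['clock'])
    if r: break
pic,d=ctrl.capture('top'); save('k_top',pic[70:230,140:310].repeat(3,0).repeat(3,1))
E
```

```text
-0.0651 False -0.0579 [-4.99 -3.06  1.07] [-1.02  0.19 -0.48]
0.16 False [-0.81  0.34 -0.7 ] 0.149 -0.0597 [-4.5  -0.66 -3.11] 13.0667
0.12 False [-0.05  0.54  0.73] 0.126 -0.0637 [-6.47 -0.38  2.97] 13.5917
0.08 False [-0.28  0.55  0.28] 0.081 -0.063 [-5.4  -0.47  0.63] 14.1167
```

View pics/k_top.png

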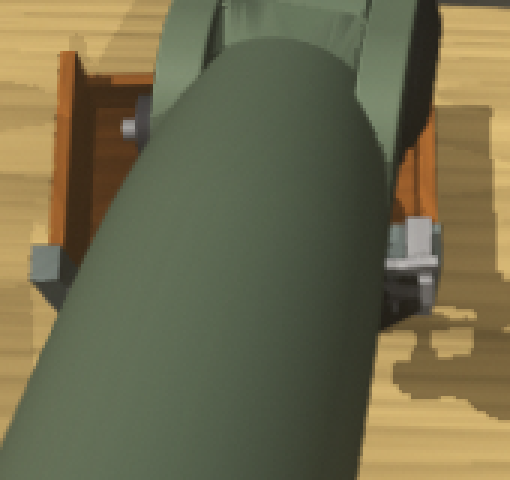

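```bash
python3 - <<'E'
from h import *
cmd=float(np.load('cmd.npy'))
for b in (0.04,0.015,0.0):
    z,dl=gz(b); p,R=K(cmd,z,dl)
    r=ctrl.line_to(p,R,v=25,max_force=10); ctrl.wait(.1); s=ctrl.sense()
    print(b,r,(s['eef_pos']-p).round(2),round((s['eef_pos'][2]-106.2)/90,3),round(phi_act(),4),W().round(2),s['clock'])
    if r: break
pic,d=ctrl.capture('top'); save('l_top',pic[70:230,140:310].repeat(3,0).repeat(3,1))
pic,d=ctrl.capture('scene'); save('l_scene',pic[170:320,220:470].repeat(3,0).repeat(3,1))
E
```

```text
0.04 False [-0.38  0.57 -0.17] 0.036 -0.0627 [-5.69  0.59 -1.69] 14.6917
0.015 False [-0.35  0.67  0.19] 0.015 -0.0629 [-6.18  0.03  0.47] 15.175
0.0 False [-0.32  0.69  0.74] 0.006 -0.0631 [-7.3   0.16  3.39] 15.6583
```

View pics/l_top.png

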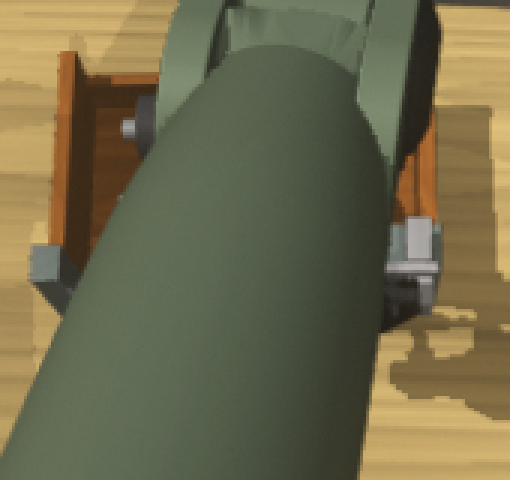

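View pics/l_scene.png

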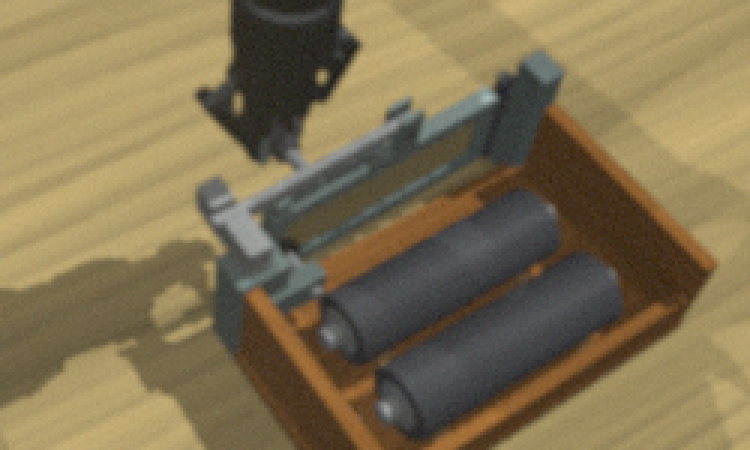

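```bash
python3 - <<'E'
from h import *
cmd=float(np.load('cmd.npy'))
z,dl=gz(0.003); p,R=K(cmd+0.008,z,dl); ctrl.line_to(p,R,v=10,max_force=10); print(W(),phi_act())
ctrl.set_gripper(1.0); ctrl.wait(.2); s=ctrl.sense(); print(s['opening'],W(),s['eef_pos'])
q=s['eef_pos']
ctrl.line_to([p[0],p[1],200],R,v=60,max_force=10); print(ctrl.sense()['eef_pos'],W())
p2=[p[0]-30,p[1],280]; ctrl.line_to(p2,R,v=100)
s=ctrl.sense(); pic,d=ctrl.capture('wrist'); save('m_wrist',pic)
pic2,d2=ctrl.capture('scene'); save('m_scene',pic2)
for t in ['knob','bar_pivot','slot']:
    for r in ctrl.spot_point('wrist',t)[:1]: print(t,r,at_d('wrist',r['point'],d,s),at_z('wrist',r['point'],125,s))
print(K(cmd,125)[0],ctrl.sense()['clock'])
E
```

```text
[-5.45232679 -0.4432981   2.56441876] -0.059595883873737404
0.9971335227293514 [0.00987965 0.25084838 0.0246875 ] [635.38204178   5.10107641 106.22745313]
[635.12730943   5.10966184 199.49538003] [0.27385476 0.27945625 0.11111638]
knob {'point': [279.7, 224.7], 'p': 0.98} [630.47247644   5.68601945 134.98447956] [634.06448229   5.84909346 125.        ]
bar_pivot {'point': [377.4, 274.6], 'p': 0.57} [667.55896688  89.72327496 141.83355945] [675.9974221   95.06714328 125.        ]
slot {'point': [202.2, 264.4], 'p': 0.64} [670.24129408 -58.17832678 134.6338287 ] [675.039472   -60.16752577 125.        ]
[637.03835333   4.8354026  125.        ] 20.425
```

View pics/m_wrist.png

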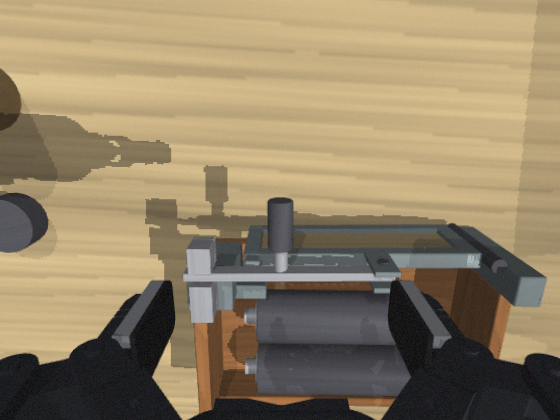

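View pics/m_scene.png

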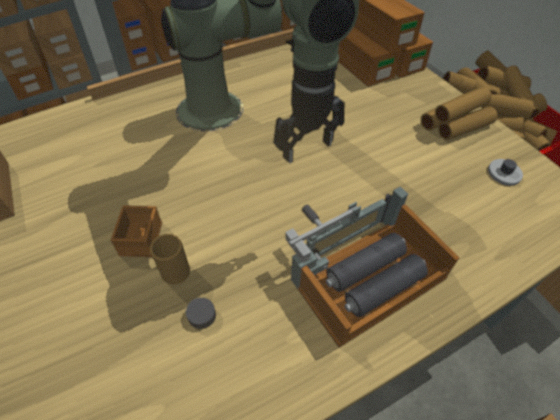

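```bash
python3 - <<'E'
from h import *
s=ctrl.sense(); pic,d=ctrl.capture('wrist'); save('n',cv2.resize(pic[190:330,160:420],None,fx=3,fy=3,interpolation=cv2.INTER_CUBIC))
for c in (190,203,225,250,300,340,360):
  print(c,[at_d('wrist',(c,r),d,s).round(1).tolist() for r in (274,275,276)])
E
```

```text
190 [[680.9, -69.1, 132.8], [682.4, -69.3, 131.9], [683.4, -69.4, 131.7]]
203 [[680.6, -58.0, 132.2], [681.4, -58.0, 132.4], [682.3, -57.9, 132.7]]
225 [[679.5, -39.0, 132.2], [680.5, -39.0, 132.2], [681.4, -39.0, 132.3]]
250 [[678.1, -17.4, 132.6], [679.0, -17.3, 132.7], [680.0, -17.3, 132.7]]
300 [[675.7, 25.8, 132.5], [676.9, 26.0, 132.0], [677.6, 26.0, 132.4]]
340 [[673.9, 60.5, 132.0], [674.9, 60.6, 131.9], [675.7, 60.7, 132.2]]
360 [[672.5, 77.6, 132.7], [673.5, 77.7, 132.6], [674.4, 77.8, 132.8]]
```

View pics/n.png

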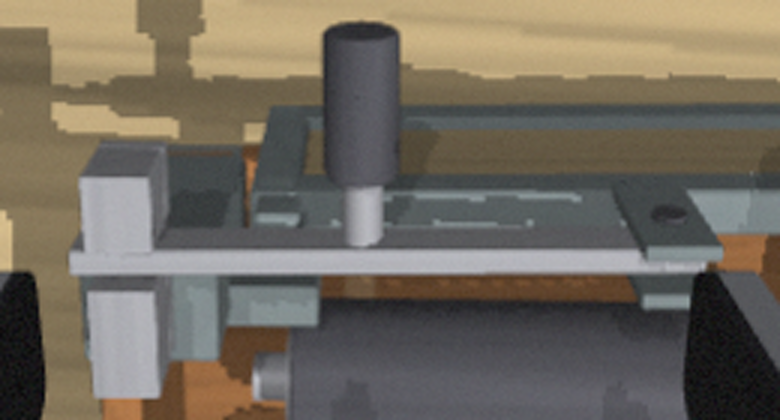

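The bar top reads level at about 132–133 mm along its whole length. It sits in the slot, against the striker's back.

```bash
python3 - <<'E'
from h import *
print(ctrl.sense()['clock'],W()); ctrl.close_job()
E
```

```text
20.475 [0.08739591 0.21451822 0.10604011]
the job is handed in; nothing more can be done
```

The gate is shut and latched, the gripper is clear of it, and the job was handed in at about 20.6 s; no verdict is reported.

**What I did:** I pinched the knob from above, lifted the bar to about 0.2 rad with the gate still ajar, and swung the gate in along its arc over the striker. I then lowered the bar into the slot, eased it back toward the striker, let go and drew clear.

**Finding the slot:** I located the slot mainly from the wrist camera picture, where the block and slot sizes matched those given. I used one force-limited lowering to confirm it, without sliding the bar over the tops.

**First lowering:** It stopped early, at about 0.17 rad with a 5 N change. That was probably the knob rubbing in the pads. The gate was also still about 3 mm short of mid-slot because the buffer was pushing it out. I raised the bar, corrected the angle, and the bar then dropped in freely.

**Last checks:**
- **Bar:** its top is level at 132–133 mm along its whole length, below the 135 mm block tops, and it sits between the striker and the back block.
- **Forces:** wrist force is close to zero with the arm clear. The averaged wrist force readings stayed below about 8 N, but the bar's contact force on the keeper could not be measured directly.
- **Bystanders:** the core is standing, and the core, box and disc look unmoved in the scene picture; I did not remeasure their positions.
- **Keeper estimate:** the network's slot point came out about 10 mm in front of the slot I measured. It seems to mark the nominal point, not the keeper as it is actually set.

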